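# Hang the trough bracket in the slotted upright and press it down until the catch locks

### The job

Hang the blue trough bracket in the top pair of slots of the upright on the cast-iron stand, both hooks through from the robot's side. Then press it down over its hooks until it is fully home and the spring catch has snapped out above its strike bar. Feel for the slots and use steady hand pressure, never forcing or striking it (60 N between bracket and stand is too much), and leave the punches, the die button and the shim case where they are.

Things in the scene. Friction and masses are not known exactly. Their poses are not given: they have to be found in the camera images.
- stand: Cast-iron stand: block 120 (x) by 240 (y) by 30 mm high, fixed on the cabinet top. Origin: centre of its underside; z up, +x away from the robot. On it stands the bright twin-slot upright, a plate 64 mm wide, 5 mm thick, square to x; its front face (the -x side, to hang from) is at x = 30 mm nominal, its top at z = 185 mm. Free room for the hooks behind it. Oiled steel, friction about 0.25.
- top_slots (a point): Nominal place of the top slots: on the front face, midway between the pair, level with their lower edges (stand x 30, y 0, z 140 mm; stand's axes). Slots: centres 16.5 mm either side (y), 9 mm wide, 31 mm high; more pairs 45 and 90 mm lower. The upright is bolted up by hand: slots, catch and face truly sit up to 6 mm higher or lower and 4 mm nearer or farther (x) than given; feel for them. y is true.
- bracket_grip (a point): Blue steel trough bracket, loose, 0.3 kg, standing level on its flat underside. This point: near its centre of mass, midway between the two cheeks, 30 mm above the underside. x runs towards the hooks, z up. Cheeks are parallel to x, 38 mm over their outer faces, 36 mm high here, 64 mm from 14 mm behind this point (+x). Trough ends 71 mm ahead (-x); rear face is 49 mm behind (+x). Grip across the cheeks.
- bracket_hooks (a point): Bracket's rear face, midway between its hooks (y = +-16.5 mm), at the underside of the necks: 49 mm in x, 20 mm in z from bracket_grip, same axes. Hooks 5 mm wide: neck z 0 to 8 mm, 6.2 mm long, then a 5 mm thick tongue down to z = -19.5 mm. They enter with this point 19.5 to 23 mm above the slots' true lower edges, until rear face meets upright; then down until the necks rest on those edges (home).
- bracket_plate (a point): Centre of the top of the steel press plate bridging the bracket's cheeks over the hooks, the place to press down: 32 mm (x) by 38 mm (y), 64 mm above the underside, rear edge at the rear face; 33 mm in x, 34 mm in z from bracket_grip, same axes.
- catch (a joint): Brass spring bolt in the middle of the upright, 7 to 15 mm below the top slots' lower edges, 3.5 mm proud, round on top. 0 = out, grows pushed in (m, to 0.007); 7 N + 1.5 N/mm. The bracket's strike bar meets it 14 mm above home; let go, the bracket hangs there. Pressed on with 8 to 16 N it goes in 2 to 4 mm, force drops, and it snaps out over the bar in the last 1.5 mm; then necks land hard. Locked: under 1 mm.
- punch_a_mid (a point): Polished steel hex punch, 27 mm across, standing in a bore of the stand; its top is 96 mm above the cabinet top; this point is on its axis, 50 mm above its foot. Bystander.
- punch_b_mid (a point): Second hex punch, like the first, in another bore of the stand. Bystander.
- punch_c_mid (a point): Third hex punch, like the first, in a bore at the far side of the stand. Bystander.
- die_button_mid (a point): Bronze die button, a ring of 50 mm diameter and 28 mm height standing on the cabinet top; its centre. Bystander.
- shim_case_mid (a point): Red plastic shim case, 76 by 121 by 31 mm, lying on the cabinet top; its centre. Bystander.
There are look-alikes about, which are no part of the job. There is more than one size of the part that bears bracket_grip; the job needs the middle-sized.

How it is judged:
By the outcome, as a careful person would: the job done as asked, in the order asked, and still so for the second after the job is handed in, with the robot touching nothing.
It also fails if it takes over 64 s, if anything falls off the work surface, if the arm or the gripper's body presses on something with over 40 N, if the wrist force passes 120 N, or if a joint passes its speed limit or range.

### The arm

A 7-joint arm with a two-finger parallel gripper is mounted at the origin on the work surface. World frame = base frame: x ahead of the robot, y to its left, z up, the work surface at z = 0. Lengths are in mm, angles in rad, forces in N, time in s.
With the tool pointing down it reaches from about 350 to 900 mm from the base axis. Payload 19.9 kg.
Tool frame: the origin (TCP) lies between the finger pads; the fingertips stand 8 mm ahead of it and the grasp point (between the pads) lies 11 mm behind it; z points along the fingers, y is the line along which they close (so a half turn about z gives the same grasp; the last joint's range is limited). The gripper opens to 94 mm and grips with 3 to 60 N. Pads are 16 mm wide; open, the fingers measure 119 mm over their backs; the gripper's body (75 mm by 177 mm) begins 78 mm behind the grasp point.
Start: joints at [-1.234, 0.417, -0.01, 1.614, 0.005, 1.111, -0.053], TCP at [231.117, 580.676, 213.425] pointing down, gripper open.
Joint ranges: [-2.81, 2.81], [-0.39, 2.02], [-1.27, 1.25], [0.06, 2.57], [-1.19, 4.33], [0.19, 2], [-2.82, 2.82]. Speed limits (rad/s): [1.89, 1.89, 2.39, 2.39, 3.01, 3.01, 3.01].

### API

Orientations are given as a rotation vector (axis times angle).
In Python, from bench import ctrl gives the robot as it stands. The module is installed in compiled form; this text tells all that it offers.
- The arm moves only by the shell command python3 -m handwheel 'ROWS'. ROWS is JSON, one flat list of numbers, 7 for each row, row after row: the finger opening in mm, from 0 to 94, then the shift along the tool's x, y, z scaled (see below), then the turn, a rotation vector about the tool's x, y, z scaled (see below). A call has 1 to 12 rows; each row is the pose to reach, as a shift and turn from the pose commanded when the call began, along the tool's axes at that moment; what a row does not reach only later rows make up. The controller multiplies each number of a shift by 80 cm and each number of a turn by 2 rad. A row lasts 1/10 s, in which the tool goes at most 50 mm and 8.59 degrees, less where a joint would pass 70% of its speed; a pose out of reach is approached as far as the arm can. A call with a number of a shift or a turn outside -1 to 1 is refused whole. A call with a gripper value outside its range is refused whole. The fingers move at their own pace and stop on an object; the grip force is fixed at half the most. Time passes only in rows, so rows that repeat a pose let the fingers close. It gives the time, the measured TCP pose, the force, the opening and the grip force at its end, in the units of the state.
- ctrl.sense(): the state, without advancing time (a new reading comes with each control period).
- ctrl.read_camera(name): name is "side" or "top"; returns (picture, depth): 420x560x3 uint8, blue, green, red; 420x560 float32, mm along the optical axis (not along the pixel's ray), 0 where there is no reading.
- ctrl.camera_model(name): a dict with "fx", "fy", "cx", "cy" (pixels), "R" (3x3) and "t" (3): a world point X has camera coordinates R X + t. Camera axes: x right, y down, z forward; pixel columns grow to the right and rows downward; lengths in mm; the calibration is good to about 2 mm. A picture is of the moment at which its call begins. camera_model takes no time and is no camera call.
- ctrl.close_job(): hands the job in; it is judged then, once.
The state is a dict: "time_s": time; "q": joint angles; "qvel": joint speeds; "tau": joint torques, N m; "tool_pos": TCP position; "tcp_rot": TCP orientation; "wrist_force": force on the tool from outside, world axes, zero at the start; "wrist_torque": the same for the moment, N m; "width": opening from 0.0 (shut) to 1.0 (fully open); "gripper_force": force on a finger pad.
Only numpy, scipy, OpenCV 4.12 (cv2) and the standard library are available. Lean on these libraries where they do the work, as an engineer would, in place of code of your own. Each camera call takes 0.05 s, during which the arm holds its last target. There are 200 camera calls.

## Working session

There is one attempt and no reset: what is moved stays moved. The work goes in short steps, Python scripts to look and compute and a shell command to move; the robot and the scene stay as the last step left them, time stands still between calls to the robot, and variables do not carry over. Pictures are saved under pics/ and viewed, at most 10 in all, crops included, and the job is handed in when it is done.

```bash
mkdir -p pics
cat > h.py <<'E'
import numpy as np, cv2
from bench import ctrl
def grab(n,f=None):
    im,d=ctrl.read_camera(n); np.savez('last_'+n,im=im,d=d)
    if f: cv2.imwrite('pics/'+f,im)
    return im,d
def load(n):
    a=np.load('last_'+n+'.npz'); return a['im'],a['d']
def ray(n,u,v):
    m=ctrl.camera_model(n);R=np.array(m['R']);t=np.array(m['t'])
    o=-R.T@t; d=R.T@np.array([(u-m['cx'])/m['fx'],(v-m['cy'])/m['fy'],1]); return o,d
def plane(n,u,v,z):
    o,d=ray(n,u,v); return o+d*(z-o[2])/d[2]
def cloud(n,d):
    m=ctrl.camera_model(n);R=np.array(m['R']);t=np.array(m['t'])
    v,u=np.mgrid[:d.shape[0],:d.shape[1]]
    P=np.stack([(u-m['cx'])/m['fx']*d,(v-m['cy'])/m['fy']*d,d],-1)
    W=(P-t)@R; W[d==0]=np.nan; return W
def proj(n,X):
    m=ctrl.camera_model(n); c=np.array(m['R'])@np.array(X)+np.array(m['t'])
    return m['fx']*c[0]/c[2]+m['cx'],m['fy']*c[1]/c[2]+m['cy']
E
python3 - <<'E'
from h import *
grab('side','s1.png');grab('top','t1.png')
s=ctrl.sense();print(s)
for n in('side','top'):print(n,ctrl.camera_model(n))
E
```

```text
{'time_s': 0.1, 'q': array([-1.23352499,  0.41791549, -0.0103148 ,  1.61408352,  0.00468798,
        1.11072115, -0.05299503]), 'qvel': array([ 0.00065759, -0.00085708, -0.00145609, -0.00260424,  0.00045672,
        0.0025299 , -0.0007727 ]), 'tau': array([ 1.94704800e-03, -8.52584410e+01,  6.41118977e-01, -4.26700294e+01,
       -4.86803439e-02,  1.64052931e-02, -1.09804850e-05]), 'tool_pos': array([230.99150495, 580.39798673, 212.89983535]), 'tcp_rot': array([-5.91368071e-01, -3.08529043e+00,  1.71963030e-03]), 'wrist_force': array([ 0.31262732,  0.34183468, -0.31095443]), 'wrist_torque': array([-0.0030309 ,  0.01766599, -0.0140573 ]), 'gripper_force': 0.0, 'width': 1.0005764682437406}
side {'fx': 433.640013814048, 'fy': 433.640013814048, 'cx': 279.35852024517686, 'cy': 205.6833110053619, 'R': array([[-0.97887018, -0.20415097, -0.01164293],
       [-0.12464602,  0.64085654, -0.75747361],
       [ 0.16210042, -0.74001708, -0.65276196]]), 't': array([ 476.95625755,  165.72165207, 1036.91118968])}
top {'fx': 394.9359576062404, 'fy': 394.9359576062404, 'cx': 274.2256879801364, 'cy': 208.78047252834614, 'R': array([[-0.03020291, -0.99953703,  0.00367556],
       [-0.98998822,  0.02940672, -0.13805276],
       [ 0.13788076, -0.00780836, -0.99041806]]), 't': array([ -12.23774312,  503.32862472, 1095.10060252])}
```

View pics/s1.png

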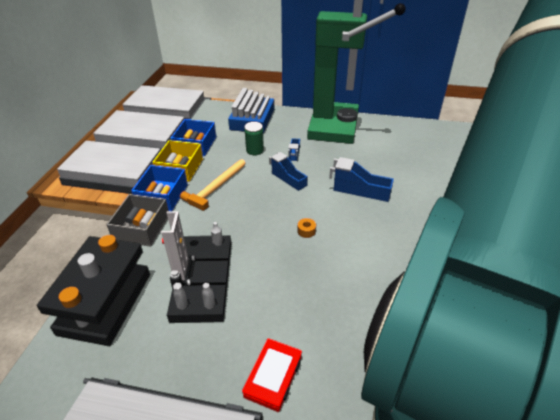

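View pics/t1.png

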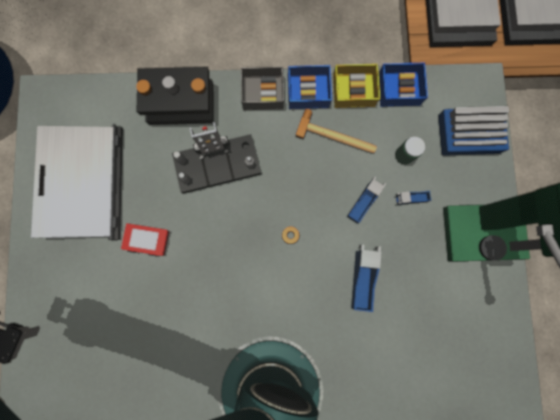

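The top view shows three blue brackets: large at (366,278), middle at (366,200) and small at (413,198). The stand is at (217,163) with its upright at (207,140), the die at (290,235) and the case at (145,240). In the side view the middle bracket is at (288,170) and the upright at (175,245).

Run:
```python
from h import *
im,d=load('top');W=cloud('top',d)
hsv=cv2.cvtColor(im,cv2.COLOR_BGR2HSV)
def rep(name,mask):
    n,l,st,c=cv2.connectedComponentsWithStats(mask.astype(np.uint8))
    for i in range(1,n):
        if st[i,4]<60: continue
        P=W[l==i];P=P[~np.isnan(P[:,0])]
        r=cv2.minAreaRect(P[:,:2].astype(np.float32))
        print(name,c[i].round(),st[i,4],'rect',np.round(r[0]),np.round(r[1]),round(r[2],1),'z',np.percentile(P[:,2],[2,50,98]).round(1))
roi=np.zeros(d.shape,bool);roi[165:330,330:440]=1
rep('bracketH',roi&(W[...,2]>8))
roi=np.zeros(d.shape,bool);roi[125:200,165:270]=1
rep('stand',roi&(abs(W[...,2]-30)<6))
rep('up',roi&(W[...,2]>120))
rep('punch',roi&(W[...,2]>80)&(W[...,2]<110))
big=cv2.resize(im[120:330,160:440],None,fx=2.8,fy=2.8,interpolation=cv2.INTER_CUBIC);cv2.imwrite('pics/t1c.png',big)
s,_=load('side');cv2.imwrite('pics/s1c.png',cv2.resize(s[130:330,140:410],None,fx=2.9,fy=2.9,interpolation=cv2.INTER_CUBIC))
```

```text
bracketH [368. 197.] 404 rect [ 521. -291.] [ 39. 132.] 54.4 z [ 9.4 50.7 68.7]
bracketH [412. 197.] 277 rect [ 527. -431.] [ 30. 103.] 3.9 z [ 9.3 33.7 53.7]
bracketH [366. 274.] 1049 rect [ 302. -274.] [ 53. 179.] 82.2 z [ 9.5 54.5 90.9]
stand [218. 164.] 2600 rect [646. 139.] [122. 240.] 12.6 z [26.  30.4 34.6]
up [206. 135.] 319 rect [695. 149.] [43. 64.] 13.5 z [122.1 163.2 193. ]
punch [210. 145.] 86 rect [679. 145.] [11. 65.] 19.7 z [ 81.1  96.6 109.7]
```

View pics/t1c.png

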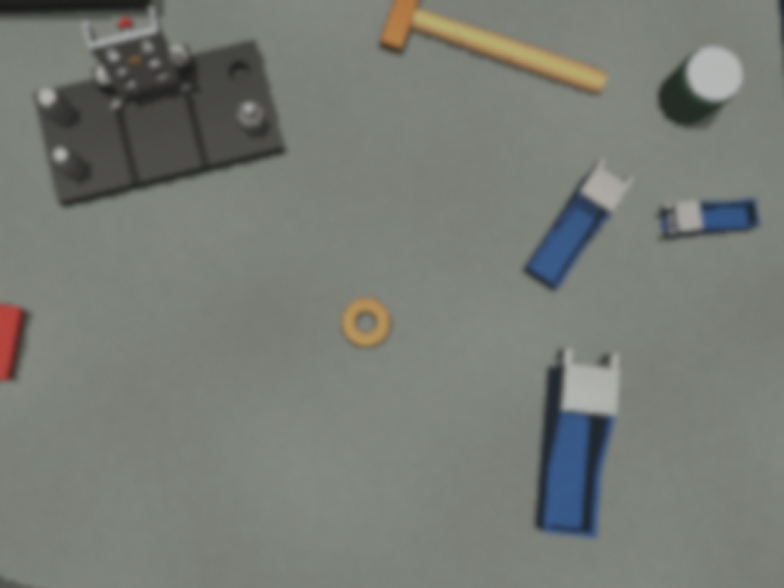

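View pics/s1c.png

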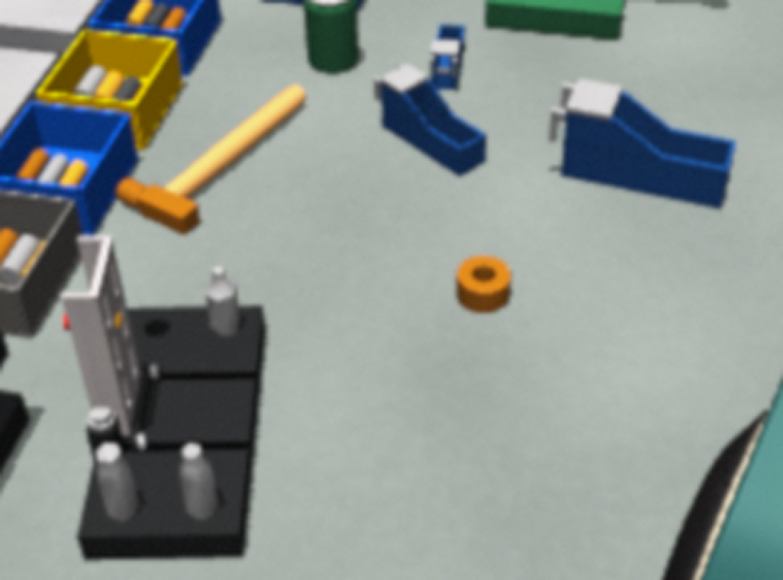

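Blurry but clear: in the top crop the middle bracket is at (578,225), with its hooks towards the upper right. The stand is yawed by about +12.6°, the bracket by about −35.6°. Now I refine both in both cameras.

```bash
cat > m.py <<'E'
from h import *
def rect(P):
    P=P[~np.isnan(P[:,0])]; r=cv2.minAreaRect(P[:,:2].astype(np.float32)); return np.round(r[0],1),np.round(r[1],1),round(r[2],1),len(P),np.percentile(P[:,2],[50,97]).round(1)
if __name__=='__main__':
  for n in('top','side'):
    im,d=load(n);W=cloud(n,d);X,Y,Z=W[...,0],W[...,1],W[...,2]
    near=np.hypot(X-521,Y+291)<85
    print(n,'plate',rect(W[near&(Z>59)]),'all',rect(W[near&(Z>7)]))
    # bracket lateral/longitudinal extents by area centroid
    a=np.radians(-35.6);b=W[near&(Z>7)][:,:2]-[521,-291];print('  ext u',np.percentile(b@[np.cos(a),np.sin(a)],[1,99]).round(1),'v',np.percentile(b@[-np.sin(a),np.cos(a)],[1,99]).round(1))
    st=(abs(X-646)<110)&(abs(Y-139)<160)
    print('  block',rect(W[st&(abs(Z-30)<4)]))
    for lo,hi in((60,100),(100,140),(140,175),(175,200)):
        m=st&(Z>lo)&(Z<hi)
        for c in(12.6,):
            t=np.radians(c);q=W[m][:,:2]-[646,139]
            u=q@[np.cos(t),np.sin(t)];v=q@[-np.sin(t),np.cos(t)]
            k=abs(v)<45
            print('   up',lo,hi,k.sum(),'u',np.percentile(u[k],[1,10,50,90,99]).round(1),'v',np.percentile(v[k],[1,3,50,97,99]).round(1))
E
python3 m.py
```

```text
top plate (array([ 551.5, -313.3]), array([38.9, 56.3]), 55.3, 173, array([64.7, 69.2])) all (array([ 526.6, -289.1]), array([105. , 133.4]), 26.3, 440, array([43.1, 68.2]))
  ext u [-65.2  63.3] v [-19.   19.2]
  block (array([646.3, 138.5]), array([122.4, 240.2]), 12.6, 2427, array([30.4, 33.5]))
   up 60 100 170 u [31.6 32.2 34.  53.1 57.9] v [-44.6 -43.4  -4.9  42.   43.3]
   up 100 140 122 u [29.  31.7 33.  61.  70.8] v [-32.8 -32.7  -3.1  28.4  30.4]
   up 140 175 128 u [31.3 32.  33.  53.5 68.6] v [-32.7 -32.6  -1.7  28.8  29.8]
   up 175 200 129 u [31.6 32.4 34.2 47.2 56.2] v [-32.7 -32.5  -0.2  30.6  31.2]
side plate (array([ 554.7, -311.7]), array([39.9, 47.2]), 54.5, 96, array([63.1, 66.4])) all (array([ 505. , -306.6]), array([ 97.7, 133.7]), 51.3, 735, array([32.2, 64.3]))
  ext u [-68.3  61.8] v [-17.3  23.3]
  block (array([645.3, 141.1]), array([120.7, 243.3]), 12.6, 2960, array([29.5, 32.3]))
   up 60 100 250 u [31.9 32.3 36.9 53.3 57.5] v [-28.  -24.8  33.   42.9  44.1]
   up 100 140 274 u [30.1 32.2 35.8 54.  69. ] v [-29.5 -25.3  32.6  36.1  36.8]
   up 140 175 303 u [31.8 32.4 39.4 54.9 57.9] v [-29.6 -28.3  31.3  35.6  36.4]
   up 175 200 223 u [32.  32.5 37.5 53.9 57.4] v [-29.3 -28.9   9.9  35.4  35.7]
```

```bash
cat > go.py <<'E'
import sys,numpy as np
from scipy.spatial.transform import Rotation as Ro
from bench import ctrl
def rel(x,y,z,yaw_y):
    s=ctrl.sense();R=Ro.from_rotvec(s['tcp_rot']).as_matrix();p=np.array(s['tool_pos'])
    a=np.radians(yaw_y);ty=np.array([np.cos(a),np.sin(a),0]);tz=np.array([0,0,-1.]);T=np.stack([np.cross(ty,tz),ty,tz],1)
    d=R.T@(np.array([x,y,z])-p)/800; w=Ro.from_matrix(R.T@T).as_rotvec()/2
    print('pos',p.round(1),'F',np.round(s['wrist_force'],1),'t',s['time_s'],'w',round(s['width']*94,1),'q1,7',s['q'][[0,6]].round(2))
    print('shift',d.round(4),'turn',w.round(4))
if __name__=='__main__': rel(*map(float,sys.argv[1:5]))
E
python3 go.py 524 -292 160 54.4
```

```text
pos [231.  580.4 212.9] F [ 0.3  0.3 -0.3] t 0.1 w 94.1 q1,7 [-1.23 -0.05]
shift [-0.7435 -0.8777  0.0671] turn [-5.000e-04  1.000e-04  1.213e-01]
```

```bash
python3 -m handwheel '[94,-0.74,-0.88,0.05,0,0,0.121, 94,-0.74,-0.88,0.05,0,0,0.121, 94,-0.74,-0.88,0.05,0,0,0.121, 94,-0.74,-0.88,0.05,0,0,0.121, 94,-0.74,-0.88,0.05,0,0,0.121, 94,-0.74,-0.88,0.05,0,0,0.121, 94,-0.74,-0.88,0.05,0,0,0.121, 94,-0.74,-0.88,0.05,0,0,0.121, 94,-0.74,-0.88,0.05,0,0,0.121, 94,-0.74,-0.88,0.05,0,0,0.121, 94,-0.74,-0.88,0.05,0,0,0.121, 94,-0.74,-0.88,0.05,0,0,0.121]'; python3 go.py 524 -292 160 54.4
```

```text
time_s: 1.3
tool_pos: [420.0, 9.7, 187.5]
tcp_rot: [0.959, 2.991, 0.001]
wrist_force: [2.0, 1.3, -0.8]
width: 1.002
gripper_force: 0.0
pos [420.    9.7 187.5] F [ 2.   1.3 -0.8] t 1.3 w 94.2 q1,7 [-0.57  0.9 ]
shift [-0.3251 -0.2313  0.0344] turn [0.0003 0.0001 0.0004]
```

```bash
python3 -m handwheel '[94,-0.325,-0.231,0.034,0,0,0, 94,-0.325,-0.231,0.034,0,0,0, 94,-0.325,-0.231,0.034,0,0,0, 94,-0.325,-0.231,0.034,0,0,0, 94,-0.325,-0.231,0.034,0,0,0, 94,-0.325,-0.231,0.034,0,0,0, 94,-0.325,-0.231,0.034,0,0,0, 94,-0.325,-0.231,0.034,0,0,0, 94,-0.325,-0.231,0.034,0,0,0]'
python3 - <<'E'
from h import *
import go
grab('top','t2.png');grab('side','s2.png')
im,_=load('side');im2,_=load('top')
cv2.imwrite('pics/c2.png',np.hstack([cv2.resize(im[100:240,210:350],(400,400),interpolation=cv2.INTER_CUBIC),cv2.resize(im2[130:270,300:440],(400,400),interpolation=cv2.INTER_CUBIC)]))
go.rel(524,-292,15,54.4)
E
```

```text
time_s: 2.2
tool_pos: [523.5, -289.6, 159.7]
tcp_rot: [-0.96, -2.99, 0.0]
wrist_force: [-1.0, -0.3, -0.0]
width: 0.997
gripper_force: 0.0
pos [ 523.9 -288.6  160.2] F [-0.8  1.  -0.3] t 2.3 w 93.9 q1,7 [-0.01  1.67]
shift [-0.0026 -0.0035  0.1815] turn [ 0.0002 -0.0002  0.0009]
```

View pics/c2.png

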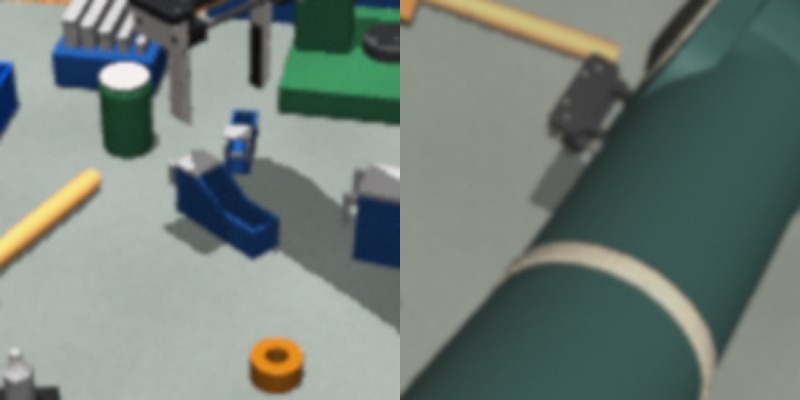

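The side view (left half) shows the fingers above the bracket, straddling it clear of the small bracket. The arm hides it from the top camera. I descend and grip.

```bash
python3 -m handwheel '[94,-0.0026,-0.0035,0.05,0,0,0, 94,-0.0026,-0.0035,0.1,0,0,0, 94,-0.0026,-0.0035,0.14,0,0,0, 94,-0.0026,-0.0035,0.165,0,0,0, 94,-0.0026,-0.0035,0.1815,0,0,0, 94,-0.0026,-0.0035,0.1815,0,0,0, 50,-0.0026,-0.0035,0.1815,0,0,0, 45,-0.0026,-0.0035,0.1815,0,0,0, 30,-0.0026,-0.0035,0.1815,0,0,0, 0,-0.0026,-0.0035,0.1815,0,0,0, 0,-0.0026,-0.0035,0.1815,0,0,0, 0,-0.0026,-0.0035,0.1815,0,0,0]'; python3 -m handwheel '[0,0,0,0,0,0,0, 0,0,0,0,0,0,0, 0,0,0,0,0,0,0]';python3 go.py 524 -292 160 54.4
```

```text
time_s: 3.5
tool_pos: [524.0, -293.3, 15.2]
tcp_rot: [0.96, 2.991, -0.0]
wrist_force: [-0.2, 0.2, -0.8]
width: 0.529
gripper_force: 0.0
time_s: 3.8
tool_pos: [524.1, -293.1, 15.1]
tcp_rot: [0.959, 2.991, 0.0]
wrist_force: [1.1, 2.0, 1.3]
width: 0.397
gripper_force: 30.0
pos [ 524.1 -293.1   15.1] F [1.1 2.  1.3] t 3.8 w 37.4 q1,7 [0.09 1.78]
shift [ 0.0009  0.0011 -0.1811] turn [0.0001 0.     0.0004]
```

```bash
python3 -m handwheel '[0,0,0,-0.06,0,0,0, 0,0,0,-0.12,0,0,0, 0,0,0,-0.18,0,0,0, 0,0,0,-0.19,0,0,0, 0,0,0,-0.19,0,0,0]';python3 go.py 565 122 165 102.6
```

```text
time_s: 4.3
tool_pos: [524.4, -293.4, 168.0]
tcp_rot: [0.959, 2.989, 0.0]
wrist_force: [0.2, 0.9, -4.8]
width: 0.4
gripper_force: 30.0
pos [ 524.4 -293.4  168. ] F [ 0.2  0.9 -4.8] t 4.3 w 37.6 q1,7 [-0.01  1.68]
shift [0.2607 0.452  0.0035] turn [-1.000e-04  1.100e-03 -4.203e-01]
```

```bash
python3 -m handwheel '[0,0.26,0.452,0.0035,0,0,-0.42, 0,0.26,0.452,0.0035,0,0,-0.42, 0,0.26,0.452,0.0035,0,0,-0.42, 0,0.26,0.452,0.0035,0,0,-0.42, 0,0.26,0.452,0.0035,0,0,-0.42, 0,0.26,0.452,0.0035,0,0,-0.42, 0,0.26,0.452,0.0035,0,0,-0.42, 0,0.26,0.452,0.0035,0,0,-0.42, 0,0.26,0.452,0.0035,0,0,-0.42, 0,0.26,0.452,0.0035,0,0,-0.42, 0,0.26,0.452,0.0035,0,0,-0.42, 0,0.26,0.452,0.0035,0,0,-0.42]';python3 -m handwheel '[0,0,0,0,0,0,0, 0,0,0,0,0,0,0]'
python3 - <<'E'
from h import *
import go
from m import rect
grab('top');grab('side')
im,d=load('side');im2,d2=load('top')
cv2.imwrite('pics/c3.png',np.hstack([cv2.resize(im[150:300,130:280],(400,400),interpolation=cv2.INTER_CUBIC),cv2.resize(im2[90:240,150:300],(400,400),interpolation=cv2.INTER_CUBIC)]))
go.rel(568.7,122.6,140,102.6)
E
```

```text
time_s: 5.5
tool_pos: [564.7, 120.2, 163.3]
tcp_rot: [0.341, -3.122, 0.001]
wrist_force: [-0.4, -0.9, -3.6]
width: 0.402
gripper_force: 30.0
time_s: 5.7
tool_pos: [565.1, 120.9, 164.1]
tcp_rot: [0.342, -3.123, 0.0]
wrist_force: [-0.6, 0.2, -3.7]
width: 0.404
gripper_force: 30.0
pos [565.1 121.4 164.2] F [ 0.1  0.4 -4.2] t 5.8 w 37.5 q1,7 [-0.53  1.66]
shift [-0.0047  0.0005  0.0303] turn [-0.      0.     -0.0007]
```

View pics/c3.png

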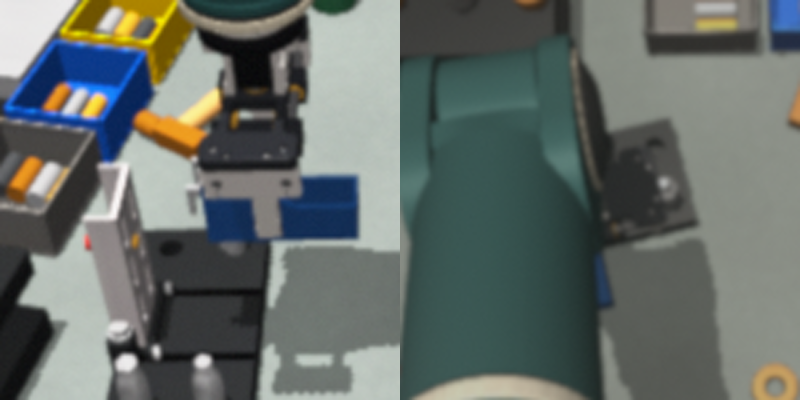

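The side view shows the bracket held level in front of the upright (crop: hooks at (193,195), upright at (120,250)). The top view is hidden by the arm. I measure the bracket and the upright in the same side cloud.

```bash
cat > k.py <<'E'
from h import *
def run():
    im,d=load('side');W=cloud('side',d);s=ctrl.sense()
    t=np.radians(12.6);ex=np.array([np.cos(t),np.sin(t)]);ey=np.array([-np.sin(t),np.cos(t)]);C=np.array([645.8,139.8])
    q=W[...,:2]-C;u=q@ex;v=q@ey;Z=W[...,2];tc=np.array(s['tool_pos']);tu,tv=(tc[:2]-C)@ex,(tc[:2]-C)@ey
    print('tcp u,v,z',tu.round(1),tv.round(1),tc[2].round(1))
    hsv=cv2.cvtColor(im,cv2.COLOR_BGR2HSV)
    blue=(hsv[...,0]>100)&(hsv[...,0]<125)&(hsv[...,1]>120)&(abs(u-tu)<80)&(abs(v-tv)<40)&(Z>90)
    n,l,st,c=cv2.connectedComponentsWithStats(blue.astype(np.uint8));print(st[1:,4])
    B=blue
    face=B&(abs(v-np.nanmedian(v[B]))<6)
    A=np.c_[u[face],Z[face],np.ones(face.sum())];co=np.linalg.lstsq(A,v[face],rcond=None)[0]
    print('cheek v med',np.nanmedian(v[face]).round(2),'expected',round(tv+18.75,1),'slope u,z',co[:2].round(3))
    print('u range',np.nanpercentile(u[B],[0.5,1,3,97,99,99.5]).round(1),'expect trough end',(tu-71).round(1),'rear',(tu+49).round(1))
    # bottom edge tilt
    us=[];zs=[]
    for a in np.arange(tu-65,tu+45,6):
        m=face&(abs(u-a)<3)
        if m.sum()>10: us.append(a-tu);zs.append(np.percentile(Z[m],2))
    print('bottom z',np.round(zs,1),'slope',np.polyfit(us,zs,1).round(4),'expect',tc[2]-15)
    up=(abs(v)<50)&(u>25)&(u<60)&(Z>100)&(Z<200)
    side=up&(v>25)&(u>34)&(u<52)
    print('upright side v',np.nanmedian(v[side]).round(2),'n',side.sum(),'vmin',np.nanpercentile(v[up],1).round(1))
    fr=up&(abs(v)<28);print('front u',np.nanpercentile(u[fr],[5,15,30,50]).round(1),'z top',np.nanpercentile(Z[up],99).round(1))
run()
E
python3 k.py
```

```text
tcp u,v,z -82.7 -0.4 164.2
[  6   3   1 566 256]
cheek v med 18.64 expected 18.4 slope u,z [ 0.001 -0.015]
u range [-151.4 -151.2 -149.1  -37.2  -35.1  -34.6] expect trough end -153.7 rear -33.7
bottom z [153.6 151.8 152.5 152.7 153.  152.3 153.6 154.3 153.3 153.6 152.  151.1
 151.6 151.6 152.9 148.9] slope [-2.000000e-02  1.521626e+02] expect 149.23889881436665
upright side v 33.21 n 264 vmin -30.1
front u [32.  32.3 32.5 32.9] z top 191.4
```

Run:
```python
from h import *
im,d=load('side');W=cloud('side',d)
hsv=cv2.cvtColor(im,cv2.COLOR_BGR2HSV)
m=(hsv[...,0]>8)&(hsv[...,0]<28)&(hsv[...,1]>100);r=np.zeros_like(m);r[225:255,172:190]=1;m&=r
ys,xs=np.nonzero(m);print(len(ys),xs.mean(),ys.mean(),ys.min(),ys.max())
o,dd=ray('side',xs.mean(),ys.mean())
t=np.radians(12.6);C=np.array([645.8,139.8]);ex=np.array([np.cos(t),np.sin(t)]);ey=np.array([-ex[1],ex[0]])
for v0 in(1.0,):
  k=(v0-(o[:2]-C)@ey)/(dd[:2]@ey);P=o+k*dd;print('on v plane: u',(P[:2]-C)@ex,'z',P[2])
k=(29-(o[:2]-C)@ex)/(dd[:2]@ex);P=o+k*dd;print('on u=29 plane: v',(P[:2]-C)@ey,'z',P[2])
print('depth',np.nanmedian(W[m],0))
# upright top edge: plate top at z; corner +y front at (30..,32)
for z in(185,188,191):
  for (u,v) in((32,33),(32,-31)):
    p=np.r_[C+u*ex+v*ey,z];print(z,u,v,np.round(proj('side',p),1))
g=cv2.cvtColor(im,cv2.COLOR_BGR2GRAY);print(g[205:222,162:182])
```

```text
13 180.15384615384616 240.0 238 242
on v plane: u 32.150741989730896 z 133.13200449606563
on u=29 plane: v 10.846144374495436 z 142.99008881358463
depth [674.82013367 151.41253585 136.87626989]
185 32 33 [173.7 233.3]
185 32 -31 [178.7 212.6]
188 32 33 [173.4 232.2]
188 32 -31 [178.5 211.6]
191 32 33 [173.2 231.2]
191 32 -31 [178.3 210.5]
[[ 79  51  43  46  48  51  49  49  46  39  36  37  49  88 145 185 197 197
  197 195]
 [ 59  46  45  43  49  53  53  49  48  37  35  40  63 116 172 192 197 197
  197 196]
 [ 48  44  44  46  46  51  53  51  48  39  40  53  83 136 183 195 199 199
  197 198]
 [ 45  45  45  43  45  47  52  50  48  43  48  70 110 154 188 198 200 201
  201 199]
 [ 45  45  44  44  46  48  55  61  55  55  64  99 143 179 195 200 200 200
  200 198]
 [ 45  44  45  45  57  76  92 105 103  95 115 152 186 203 208 207 203 200
  199 197]
 [ 46  45  44  52  90 140 161 174 173 165 184 204 217 225 230 227 209 199
  197 196]
 [ 45  45  45  58 110 169 188 194 192 189 195 204 211 228 241 235 202 193
  197 196]
 [ 44  46  46  54  94 145 159 164 164 161 159 165 183 222 242 233 183 183
  196 197]
 [ 45  44  46  48  76 116 135 139 139 139 135 139 177 230 241 223 158 171
  193 198]
 [ 45  43  44  48  68 103 129 134 136 134 134 140 182 234 240 201 137 158
  191 198]
 [ 45  43  44  47  62  98 128 136 136 136 135 146 197 241 238 176 118 149
  189 200]
 [ 44  44  44  47  58  92 128 138 137 135 137 158 213 243 234 154  99 136
  186 198]
 [ 44  43  45  51  65  89 125 138 138 137 141 175 228 242 225 135  88 125
  178 197]
 [ 43  45  46  56  73 100 130 137 139 138 143 185 234 241 211 124  85 113
  163 193]
 [ 45  45  49  63  85 122 148 143 139 140 148 196 240 238 184 105  89 105
  153 190]
 [ 45  47  53  72 105 147 167 149 139 142 159 211 242 233 155  96  99 105
  144 187]]
```

```bash
python3 -m handwheel '[0,-0.02,0.0018,0.02,0,0,0, 0,-0.04,0.0018,0.04,0,0,0, 0,-0.0585,0.0018,0.0415,0,0,0, 0,-0.0585,0.0018,0.0415,0,0,0, 0,-0.0585,0.0018,0.0415,0,0,0, 0,-0.0585,0.0018,0.0415,0,0,0, 0,-0.0585,0.0018,0.0415,0,0,0]'
python3 - <<'E'
from h import *
import go
grab('side');import k
im,d=load('side')
cv2.imwrite('pics/c4.png',cv2.resize(im[185:285,145:245],(600,600),interpolation=cv2.INTER_CUBIC))
go.rel(568.7,122.6,140,102.6)
E
```

```text
time_s: 6.5
tool_pos: [610.2, 133.3, 131.4]
tcp_rot: [-0.344, 3.122, 0.0]
wrist_force: [0.2, 0.2, -3.7]
width: 0.401
gripper_force: 30.0
tcp u,v,z -36.1 1.5 131.4
[  4 580 216]
cheek v med 20.74 expected 20.2 slope u,z [-0.     0.008]
u range [-105.1 -104.7 -103.3   10.2   12.7   13.4] expect trough end -107.1 rear 12.9
bottom z [118.6 119.2 118.6 119.  117.4 116.  115.7 116.4 117.  116.6 118.5 118.1
 117.4 117.8 118.1 118.8] slope [5.00000e-04 1.17702e+02] expect 116.3888013700159
upright side v 33.28 n 266 vmin -30.1
front u [32.  32.3 32.6 32.9] z top 191.4
pos [610.2 133.4 131.4] F [ 0.  0. -4.] t 6.55 w 37.8 q1,7 [-0.5   1.68]
shift [ 0.0536 -0.0019 -0.0108] turn [ 0.0001  0.0002 -0.0004]
```

View pics/c4.png

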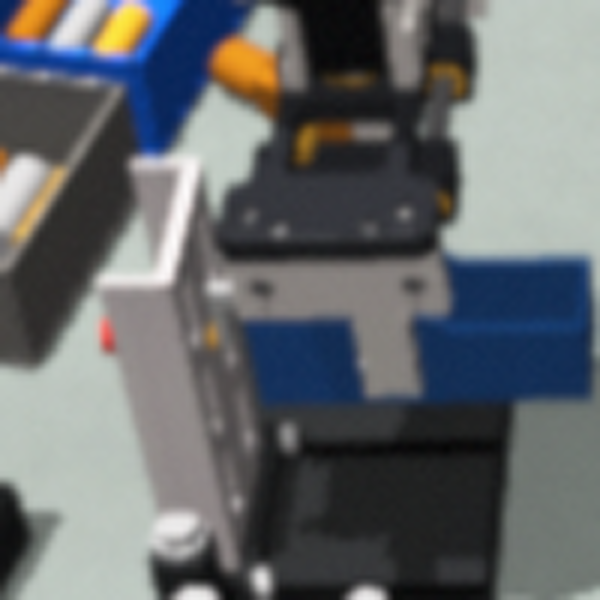

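The crop shows the bracket level, with its hooks just in front of the upper slots (hooks hidden near (220,285), catch at (212,335)). I advance gently and feel.

```bash
python3 -m handwheel '[0,-0.004,-0.0005,0,0,0,0, 0,-0.007,-0.0005,0,0,0,0, 0,-0.0085,-0.0005,0,0,0,0, 0,-0.0100,-0.0005,0,0,0,0, 0,-0.0115,-0.0005,0,0,0,0, 0,-0.013,-0.0005,0,0,0,0, 0,-0.0145,-0.0005,0,0,0,0, 0,-0.0145,-0.0005,0,0,0,0]'; python3 go.py 610.2 133.4 131.4 102.6
```

```text
time_s: 7.35
tool_pos: [622.0, 135.5, 131.0]
tcp_rot: [-0.344, 3.123, -0.0]
wrist_force: [-0.5, -0.2, -4.0]
width: 0.405
gripper_force: 30.0
pos [622.  135.5 131. ] F [-0.5 -0.2 -4. ] t 7.35 w 38.0 q1,7 [-0.49  1.68]
shift [ 0.015   0.0006 -0.0005] turn [-0.0001  0.     -0.0004]
```

```bash
python3 -m handwheel '[0,-0.0015,0,0,0,0,0, 0,-0.003,0,0,0,0,0, 0,-0.0045,0,0,0,0,0, 0,-0.0055,0,0,0,0,0, 0,-0.0055,0,0,0,0,0]'; python3 go.py 610.2 133.4 131.4 102.6
```

```text
time_s: 7.85
tool_pos: [626.3, 136.5, 131.0]
tcp_rot: [0.344, -3.123, 0.0]
wrist_force: [0.3, 0.6, -4.1]
width: 0.395
gripper_force: 30.0
pos [626.3 136.5 131. ] F [ 0.3  0.6 -4.1] t 7.85 w 37.2 q1,7 [-0.49  1.68]
shift [ 0.0204  0.0006 -0.0005] turn [-0.0001 -0.     -0.0004]
```

Tongues are through the face without contact. I continue to rear-face contact.

```bash
python3 -m handwheel '[0,-0.0012,0,0,0,0,0, 0,-0.0024,0,0,0,0,0, 0,-0.0024,0,0,0,0,0]'; python3 -m handwheel '[0,-0.0012,0,0,0,0,0, 0,-0.0024,0,0,0,0,0, 0,-0.0024,0,0,0,0,0]';  python3 go.py 610.2 133.4 131.4 102.6
```

```text
time_s: 8.15
tool_pos: [628.1, 136.9, 131.0]
tcp_rot: [-0.344, 3.123, -0.0]
wrist_force: [0.3, 0.0, -4.1]
width: 0.403
gripper_force: 30.0
time_s: 8.45
tool_pos: [628.6, 137.0, 130.5]
tcp_rot: [0.343, -3.12, 0.001]
wrist_force: [-10.5, -3.5, -0.7]
width: 0.402
gripper_force: 30.0
pos [628.6 137.  130.5] F [-10.5  -3.5  -0.7] t 8.45 w 37.7 q1,7 [-0.49  1.68]
shift [ 0.0235  0.0006 -0.001 ] turn [ 0.     -0.0016 -0.0004]
```

```bash
python3 -m handwheel '[0,0.0018,0,0,0,0,0, 0,0.0018,0,0.0012,0,0,0, 0,0.0018,0,0.0025,0,0,0, 0,0.0018,0,0.0037,0,0,0, 0,0.0018,0,0.005,0,0,0, 0,0.0018,0,0.005,0,0,0]';  python3 go.py 610.2 133.4 131.4 102.6; python3 -m handwheel '[0,0,0,0.0012,0,0,0,0,0,0,0.0012,0,0,0]'
```

```text
time_s: 9.05
tool_pos: [628.5, 137.0, 126.8]
tcp_rot: [0.344, -3.123, 0.0]
wrist_force: [-1.1, 0.1, -4.5]
width: 0.405
gripper_force: 30.0
pos [628.5 137.  126.8] F [-1.1  0.1 -4.5] t 9.05 w 38.1 q1,7 [-0.49  1.68]
shift [ 0.0233  0.0006 -0.0058] turn [-0.0001 -0.0001 -0.0004]
time_s: 9.25
tool_pos: [628.5, 137.0, 125.9]
tcp_rot: [0.344, -3.123, 0.0]
wrist_force: [-0.5, -0.2, -3.8]
width: 0.403
gripper_force: 30.0
```

```bash
python3 -m handwheel '[0,0,0,0.001,0,0,0,0,0,0,0.001,0,0,0]';python3 -m handwheel '[0,0,0,0.001,0,0,0,0,0,0,0.001,0,0,0]'; python3 -m handwheel '[0,0,0,0.001,0,0,0,0,0,0,0.001,0,0,0]'; python3 -m handwheel '[0,0,0,0.001,0,0,0,0,0,0,0.001,0,0,0]'
```

```text
time_s: 9.45
tool_pos: [628.5, 137.0, 125.2]
tcp_rot: [0.344, -3.123, 0.0]
wrist_force: [-1.7, -0.2, -2.9]
width: 0.401
gripper_force: 30.0
time_s: 9.65
tool_pos: [628.5, 137.0, 124.7]
tcp_rot: [-0.344, 3.123, 0.0]
wrist_force: [-4.6, -0.3, 2.4]
width: 0.399
gripper_force: 30.0
time_s: 9.85
tool_pos: [628.5, 136.9, 124.0]
tcp_rot: [0.343, -3.123, -0.0]
wrist_force: [-6.6, -0.5, 3.8]
width: 0.402
gripper_force: 30.0
time_s: 10.05
tool_pos: [628.4, 136.9, 123.2]
tcp_rot: [0.343, -3.123, -0.0]
wrist_force: [-6.0, -1.6, 4.1]
width: 0.404
gripper_force: 30.0
```

```bash
python3 -m handwheel '[60,0,0,0,0,0,0,60,0,0,0,0,0,0,70,0,0,0,0,0,0,70,0,0,0,0,0,0,70,0,0,-0.04,0,0,0,70,0,0,-0.08,0,0,0,70,0,0,-0.11,0,0,0,40,0,0,-0.11,0,0,0,0,0,0,-0.11,0,0,0,0,0,0,-0.11,0,0,0,0,0,0,-0.11,0,0,0,0,0,0,-0.11,0,0,0]'
python3 - <<'E'
from h import *
import go
grab('side');im,d=load('side')
cv2.imwrite('pics/c5.png',cv2.resize(im[185:285,145:245],(600,600),interpolation=cv2.INTER_CUBIC))
t=np.radians(12.6);p=np.array([628.4,136.9]);print('plate',p+33*np.array([np.cos(t),np.sin(t)]))
go.rel(*(p+33*np.array([np.cos(t),np.sin(t)])),195,102.6)
E
```

```text
time_s: 11.25
tool_pos: [628.3, 136.9, 210.1]
tcp_rot: [0.343, -3.122, 0.001]
wrist_force: [-0.9, -0.5, -0.1]
width: 0.357
gripper_force: 0.0
plate [660.60525314 144.09872697]
pos [628.3 137.  210.2] F [-0.3  0.1 -0.1] t 11.3 w 29.5 q1,7 [-0.51  1.66]
shift [-0.0413 -0.      0.019 ] turn [-0.0001 -0.0004 -0.0004]
```

View pics/c5.png

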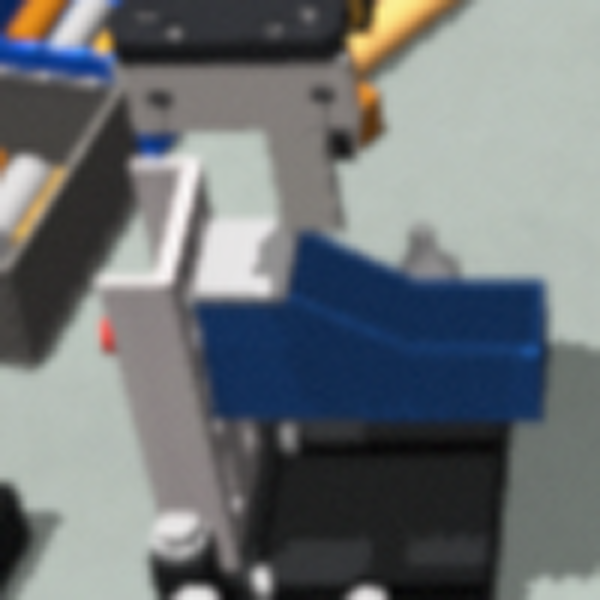

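The bracket hangs level against the upright, with its press plate at crop (240,265). The fingers are clear above it. I move over the plate and measure where the wide part of the fingers starts relative to the upright's top.

```bash
python3 -m handwheel '[0,-0.02,0,0,0,0,0,0,-0.04,0,0,0,0,0,0,-0.04,0,0.016,0,0,0,0,-0.04,0,0.016,0,0,0,0,-0.04,0,0.016,0,0,0]'
python3 - <<'E'
from h import *
import go
grab('side');im,d=load('side');W=cloud('side',d)
s=ctrl.sense();tc=s['tool_pos']
t=np.radians(12.6);ex=np.array([np.cos(t),np.sin(t)]);q=W[...,:2]-tc[:2];u=q@ex;v=q@[-ex[1],ex[0]];z=W[...,2]-tc[2]
for lo in range(-12,80,6):
    m=(z>lo)&(z<lo+6)&(abs(v)<45)&(u>-60)&(u<60)
    if m.sum(): print(lo,m.sum(),'u',np.percentile(u[m],[2,98]).round(),'v',np.percentile(v[m],[2,98]).round())
cv2.imwrite('pics/c6.png',cv2.resize(im[165:265,145:245],(600,600),interpolation=cv2.INTER_CUBIC))
go.rel(*tc[:2],180,102.6)
E
```

```text
time_s: 11.8
tool_pos: [659.0, 143.8, 197.4]
tcp_rot: [0.343, -3.121, 0.001]
wrist_force: [0.3, -0.3, -0.4]
width: 0.005
gripper_force: 0.0
-12 98 u [-10.  42.] v [-30.  34.]
-6 18 u [-10.  30.] v [-19.  27.]
0 25 u [-10.   7.] v [-8. 15.]
6 25 u [-11.   8.] v [-9. 14.]
12 26 u [-10.   8.] v [-0. 14.]
18 21 u [-10.   8.] v [ 6. 15.]
24 21 u [-10.   8.] v [11. 14.]
pos [659.2 143.8 198. ] F [ 0.5 -0.1  0.2] t 11.85 w 0.4 q1,7 [-0.49  1.67]
shift [-0.      0.      0.0224] turn [-0.     -0.0003 -0.0004]
```

View pics/c6.png

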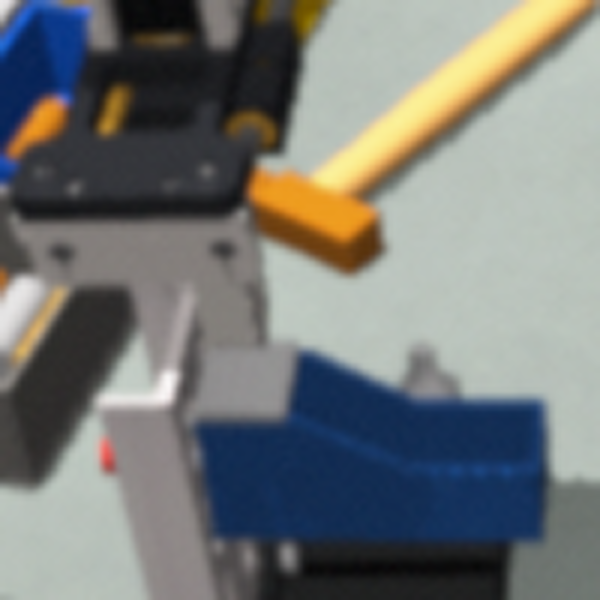

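Run:
```python
from h import *
im,d=load('side');W=cloud('side',d);tc=ctrl.sense()['tool_pos']
t=np.radians(12.6);ex=np.array([np.cos(t),np.sin(t)]);q=W[...,:2]-tc[:2];u=q@ex;v=q@[-ex[1],ex[0]];z=W[...,2]-tc[2]
for r in(204,208,211,214,218):
  for c in(155,172,185): print(r,c,u[r,c].round(),v[r,c].round(),z[r,c].round(),end=' | ')
  print()
```

```text
204 155 21.0 86.0 112.0 | 204 172 -10.0 88.0 114.0 | 204 185 -33.0 88.0 113.0 | 
208 155 24.0 81.0 99.0 | 208 172 -6.0 81.0 98.0 | 208 185 -30.0 82.0 99.0 | 
211 155 25.0 82.0 92.0 | 211 172 -5.0 81.0 90.0 | 211 185 -29.0 81.0 91.0 | 
214 155 123.0 -171.0 -139.0 | 214 172 32.0 -29.0 -14.0 | 214 185 -8.0 12.0 22.0 | 
218 155 122.0 -163.0 -146.0 | 218 172 34.0 -28.0 -25.0 | 218 185 -6.0 14.0 13.0 |
```

The wide part is the gripper's body, 90 mm above the TCP, so it clears the upright easily. Press.

```bash
python3 -m handwheel '[0,0,0,0.01,0,0,0,0,0,0,0.018,0,0,0,0,0,0,0.02,0,0,0,0,0,0,0.0215,0,0,0,0,0,0,0.0215,0,0,0]'; python3 -m handwheel '[0,0,0,0.0012,0,0,0,0,0,0,0.0012,0,0,0]'; python3 -m handwheel '[0,0,0,0.0012,0,0,0,0,0,0,0.0012,0,0,0]'; python3 -m handwheel '[0,0,0,0.0012,0,0,0,0,0,0,0.0012,0,0,0]'
```

```text
time_s: 12.35
tool_pos: [659.6, 143.9, 181.0]
tcp_rot: [0.344, -3.122, 0.0]
wrist_force: [-1.7, 0.0, 1.2]
width: 0.003
gripper_force: 0.9
time_s: 12.55
tool_pos: [659.8, 143.9, 180.5]
tcp_rot: [-0.343, 3.123, 0.0]
wrist_force: [-4.3, -1.0, 8.0]
width: 0.005
gripper_force: 4.0
time_s: 12.75
tool_pos: [659.8, 143.9, 179.4]
tcp_rot: [-0.343, 3.122, 0.0]
wrist_force: [-2.5, -0.3, 6.1]
width: 0.007
gripper_force: 3.0
time_s: 12.95
tool_pos: [659.8, 143.9, 178.4]
tcp_rot: [-0.343, 3.122, 0.0]
wrist_force: [-2.9, -0.3, 4.1]
width: 0.006
gripper_force: 2.4
```

```bash
for i in 1; do python3 -m handwheel '[0,0,0,0.0012,0,0,0,0,0,0,0.0025,0,0,0,0,0,0,0.0037,0,0,0,0,0,0,0.0037,0,0,0]'; python3 -m handwheel '[0,0,0,0.0012,0,0,0,0,0,0,0.0025,0,0,0,0,0,0,0.0025,0,0,0]';python3 -m handwheel '[0,0,0,0.0012,0,0,0,0,0,0,0.0025,0,0,0,0,0,0,0.0025,0,0,0]'; done
```

```text
time_s: 13.35
tool_pos: [659.9, 144.0, 175.3]
tcp_rot: [-0.344, 3.122, -0.0]
wrist_force: [-1.1, -0.5, 3.0]
width: 0.006
gripper_force: 1.8
time_s: 13.65
tool_pos: [659.9, 144.0, 173.1]
tcp_rot: [-0.344, 3.122, -0.0]
wrist_force: [0.3, 0.3, 2.8]
width: 0.005
gripper_force: 1.7
time_s: 13.95
tool_pos: [660.0, 144.0, 171.0]
tcp_rot: [-0.344, 3.122, -0.0]
wrist_force: [0.4, -0.4, 2.8]
width: 0.004
gripper_force: 1.5
```

```bash
python3 -m handwheel '[0,0,0,0.001,0,0,0,0,0,0,0.001,0,0,0]';python3 -m handwheel '[0,0,0,0.001,0,0,0,0,0,0,0.001,0,0,0]';python3 -m handwheel '[0,0,0,0.001,0,0,0,0,0,0,0.001,0,0,0]';python3 -m handwheel '[0,0,0,0.001,0,0,0,0,0,0,0.001,0,0,0]'
```

```text
time_s: 14.15
tool_pos: [660.0, 144.0, 170.3]
tcp_rot: [-0.344, 3.122, -0.0]
wrist_force: [1.8, 0.7, 3.7]
width: 0.001
gripper_force: 1.7
time_s: 14.35
tool_pos: [659.5, 143.9, 168.9]
tcp_rot: [0.343, -3.122, 0.0]
wrist_force: [0.3, -0.1, 0.4]
width: 0.005
gripper_force: 0.0
time_s: 14.55
tool_pos: [659.5, 144.0, 168.2]
tcp_rot: [0.344, -3.122, 0.0]
wrist_force: [0.1, -0.4, 0.1]
width: 0.002
gripper_force: 0.0
time_s: 14.75
tool_pos: [659.7, 143.9, 167.7]
tcp_rot: [0.344, -3.123, 0.0]
wrist_force: [-0.6, -0.5, -0.2]
width: 0.006
gripper_force: 0.1
```

```bash
python3 -m handwheel '[0,0,0,0.001,0,0,0,0,0,0,0.001,0,0,0]';python3 -m handwheel '[0,0,0,0.001,0,0,0,0,0,0,0.001,0,0,0]';python3 -m handwheel '[0,0,0,0.0007,0,0,0,0,0,0,0.0007,0,0,0]'
```

```text
time_s: 14.95
tool_pos: [659.8, 144.0, 167.5]
tcp_rot: [-0.344, 3.122, 0.0]
wrist_force: [-3.1, -1.0, 6.4]
width: 0.002
gripper_force: 3.2
time_s: 15.15
tool_pos: [659.9, 144.0, 167.3]
tcp_rot: [-0.343, 3.122, 0.0]
wrist_force: [-5.9, -0.4, 13.6]
width: 0.003
gripper_force: 6.7
time_s: 15.35
tool_pos: [660.0, 144.0, 167.2]
tcp_rot: [-0.343, 3.122, 0.001]
wrist_force: [-8.0, -1.1, 18.9]
width: 0.004
gripper_force: 9.4
```

Hard stop reached after the force drop. I retract and check.

```bash
python3 -m handwheel '[0,0,0,0.0006,0,0,0,0,0,0,0.0006,0,0,0,0,0,0,-0.005,0,0,0,0,0,0,-0.05,0,0,0,0,0,0,-0.1,0,0,0,0,0.08,0,-0.15,0,0,0,0,0.16,0,-0.15,0,0,0,0,0.22,0,-0.15,0,0,0,0,0.22,0,-0.15,0,0,0,0,0.22,0,-0.15,0,0,0]'
python3 - <<'E'
from h import *
grab('side');im,d=load('side');grab('top');i2,_=load('top')
cv2.imwrite('pics/c7.png',np.hstack([cv2.resize(im[185:305,145:265],(400,400),interpolation=cv2.INTER_CUBIC),cv2.resize(i2[90:240,150:300],(400,400),interpolation=cv2.INTER_CUBIC)]))
W=cloud('side',d);hsv=cv2.cvtColor(im,cv2.COLOR_BGR2HSV)
m=(hsv[...,0]>100)&(hsv[...,0]<125)&(hsv[...,1]>120)&(abs(W[...,0]-625)<80)&(abs(W[...,1]-140)<50)&(W[...,2]>70)
t=np.radians(12.6);ex=np.array([np.cos(t),np.sin(t)]);u=(W[...,:2]-[645.8,139.8])@ex
for a in range(-80,35,12):
    k=m&(abs(u-a)<4); print(a,np.percentile(W[...,2][k],3).round(1) if k.sum()>5 else None,end=' ')
E
```

```text
time_s: 16.35
tool_pos: [485.2, 105.1, 286.7]
tcp_rot: [-0.344, 3.122, 0.003]
wrist_force: [1.8, -0.1, -0.4]
width: 0.001
gripper_force: 0.0
-80 96.5 -68 93.7 -56 93.6 -44 95.4 -32 95.4 -20 95.9 -8 96.5 4 95.9 16 96.2 28 96.2
```

View pics/c7.png

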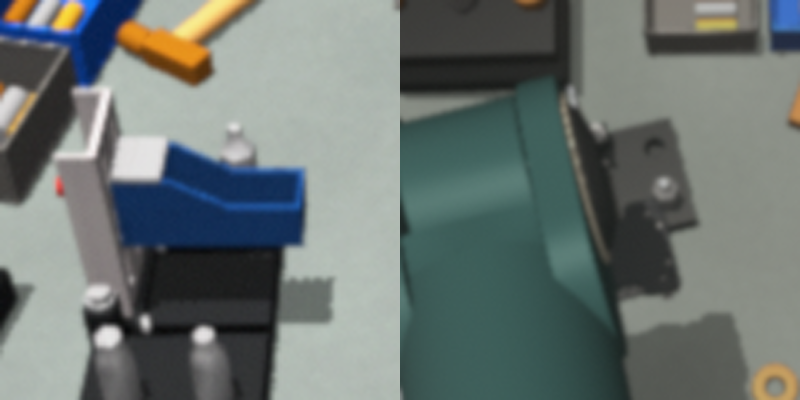

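The side view shows the bracket level and home against the upright. Its underside is at about 95 mm, 14 mm below where it hung on the catch. The punches are undisturbed. Handing in.

```bash
python3 -c "
from bench import ctrl
print(ctrl.close_job())"
```

```text
the job is handed in; nothing more can be done
None
```

The middle-sized blue bracket hangs in the top slots, pressed down to a hard stop after the force drop where the catch should snap out. I didn't see the catch itself or test the lock by lifting; the highest wrist force I read was about 20 N, the bystanders were left alone, and I handed the job in at about 16.5 s.

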